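# Leaf colour card off the light box

## Robot

A 6-joint arm with a two-finger parallel gripper is mounted at the origin on the work surface. World frame = base frame: x ahead of the robot, y to its left, z up, the work surface at z = 0. Lengths are in m, angles in degrees, forces in N, time in s.
With the tool pointing down it reaches from about 0.375 to 0.9 m from the base axis. Payload 3.1 kg.
Tool frame: the origin (TCP) lies between the finger pads; the fingertips stand 11 mm ahead of it and the grasp point (between the pads) lies 8 mm behind it; z points along the fingers, y is the line along which they close (so a half turn about z gives the same grasp; the last joint's range is limited). The gripper opens to 87 mm and grips with 3 to 60 N. Pads are 19 mm wide; open, the fingers measure 117 mm over their backs; the gripper's body (75 mm by 190 mm) begins 51 mm behind the grasp point.
Start: joints at [59.559, 30.224, 82.088, -0, 67.689, -10.227], TCP at [0.216, 0.586, 0.234] pointing down, gripper open.
Joint ranges: [-176.69, 176.69], [-43.24, 126.21], [12.49, 139.97], [-82, 262], [0, 151.66], [-163.58, 163.58]. Speed limits (degrees/s): [159.86, 159.86, 180, 180, 180, 180].

## Interface

Orientations are given as a 3x3 rotation matrix whose columns are the frame's x, y, z axes.
In Python, from rig import bot gives the robot as it stands.
- The arm moves only by the tool apply_moves, never from a script. Its argument "steps" is a list that holds one entry, the list of rows, each a list of 7 numbers: the shift along the tool's x, y, z in cm, then the turn, a rotation vector about the tool's x, y, z in degrees, then the gripper command: -1 is shut, 1 is fully open, values between are in proportion. In form: [[[dx, dy, dz, rx, ry, rz, jaw], ...]]. A call has 1 to 20 rows; each row is the pose to reach, as a shift and turn from the pose commanded when the call began, along the tool's axes at that moment; what a row does not reach only later rows make up. A row lasts 1/8 s, in which the tool goes at most 62.5 mm and 10.7 degrees, less where a joint would pass 70% of its speed; a pose out of reach is approached as far as the arm can. A call with a gripper value outside its range is refused whole. The fingers move at their own pace and stop on an object; the grip force is fixed at half the most. Time passes only in rows, so rows that repeat a pose let the fingers close. It gives the time, the measured TCP pose, the force, the opening and the grip force at its end, in the units of the state.
- bot.read_state(): the state, without advancing time (a new reading comes with each control period).
- bot.capture(name): name is "side" or "top" or "wrist"; returns the picture (400x640x3 uint8, blue, green, red); there is no depth.
- bot.camera_model(name): a dict with "intrinsics" (3x3 intrinsics, pixels), "R" (3x3) and "t" (3): a world point X has camera coordinates R X + t. Camera axes: x right, y down, z forward; pixel columns grow to the right and rows downward; lengths in m; the calibration is good to about 2 mm. A picture is of the moment at which its call begins: read the wrist's pose just before it. camera_model takes no time and is no camera call; for the wrist camera it gives the pose at the moment of the call.
- bot.hand_in(): hands the job in; it is judged then, once.
The state is a dict: "time_s": time; "joint_positions": joint angles; "qvel": joint speeds; "tau": joint torques, N m; "position": TCP position; "tcp_rot": TCP orientation; "force": force on the tool from outside, world axes, zero at the start; "moment": the same for the moment, N m; "opening": opening from 0.0 (shut) to 1.0 (fully open); "grasp_force": force on a finger pad.
Only numpy, scipy, OpenCV 4.12 (cv2) and the standard library are available. Lean on these libraries where they do the work, as an engineer would, in place of code of your own. Each camera call takes 0.05 s, during which the arm holds its last target. There are 200 camera calls.

## Task

The thin green leaf-colour card lies too flat on the light box to be picked up: press on it from above and slide it towards you until about a third of its length sticks out over the front edge of the light box, still lying flat. Then pinch the overhanging end by its two long sides, lift it off and lay it flat inside the blue tray. Leave the orange card where it lies.

Things in the scene. Friction and masses are not known exactly. Their poses are not given: they have to be found in the camera images.
- green_card_center (a point): Centre (half-way up) of the green leaf-colour card, a rigid plastic plate with four patches in shades of green, 140 long (its x axis) x 50 wide (its y axis) x 3 mm thick, 28 to 49 g. It lies flat on the light box, long axis within 10 degrees of the box's x axis, about 15 to 62 mm behind the front edge. It slides on the box when pressed from above with a few newtons (up to 20 N) and dragged; with more than half its length over the edge it would tip and fall.
- orange_card_center (a point): Centre of the orange colour card, the same size and shape with four patches in shades of orange, lying beside the green one on the light box (either may be on the left). A bystander: not to be moved.
- light_box: Light box with a flat white top, fixed; 310 (x) x 340 (y) x 60 mm high. Origin at the centre of its underside; its x axis points away from the robot, so the front edge, nearest the robot, is at its own x = -155 mm, and its flat top at z = 60 mm. The white top panel is 8 mm thick and juts out 44 mm beyond the body below it at the front; nothing stands in front of the front edge within 80 mm. Two round dishes, 90 mm across and 15 mm high, lie on the rear of its top.
- tray: Shallow open blue plastic tray, fixed, on the table at the left or the right of the light box; outside 240 (x) x 170 (y) x 20 mm high, walls and floor about 4 mm thick. Origin at the centre of its underside, long side along its x axis. A dark carrier with stacked dishes, up to 55 mm high, stands on the other side.
Not all that is in view belongs to the job. Of the things that look like the part that bears green_card_center, the middle-sized one is meant.

How it is judged:
By the outcome, as a careful person would: the job done as asked, in the order asked, and still so for the second after the job is handed in, with the robot touching nothing.
It also fails if it takes over 51 s, if anything falls off the work surface, if the arm or the gripper's body presses on something with over 40 N, if the wrist force passes 120 N, or if a joint passes its speed limit or range.

## Working session

There is one attempt and no reset: what is moved stays moved. The work goes in short steps, Python scripts to look and compute and a tool call to move; the robot and the scene stay as the last step left them, time stands still between calls to the robot, and variables do not carry over. Pictures are saved under pics/ and viewed, at most 10 in all, crops included, and the job is handed in when it is done.

Besides the shell and the picture viewer there is one more tool, called after "Emit:" in YAML: its name, and indented under it one key for each argument. apply_moves: Moves the arm, as the interface text tells. Its arguments: {"type":"object","properties":{"steps":{"type":"array","items":{"type":"array","items":{"type":"array","items":{"type":"number"}}}}},"required":["steps"]}

```bash
mkdir -p pics; python3 - <<'E'
from rig import bot
import cv2,numpy as np
s=bot.read_state();print({k:np.round(s[k],3).tolist() for k in s})
for n in("top","side"):
    cv2.imwrite(f"pics/{n}0.png",bot.capture(n));m=bot.camera_model(n);print(n,{k:np.round(m[k],3).tolist() for k in m})
E
```

```text
{'time_s': 0.0, 'joint_positions': [59.558, 30.279, 82.157, 0.001, 67.687, -10.226], 'qvel': [-0.034, -0.095, 0.031, 0.087, -0.113, -0.038], 'tau': [-0.0, -44.004, -17.66, 0.063, 0.058, -0.0], 'position': [0.216, 0.586, 0.233], 'tcp_rot': [[-0.938, 0.346, -0.001], [0.346, 0.938, -0.002], [0.0, -0.002, -1.0]], 'force': [0.077, -0.127, -0.225], 'moment': [-0.019, 0.019, -0.032], 'grasp_force': 0.0, 'opening': 1.002}
top {'intrinsics': [[482.498, 0.0, 318.483], [0.0, 482.498, 190.177], [0.0, 0.0, 1.0]], 'R': [[0.019, -1.0, -0.007], [-0.992, -0.018, -0.125], [0.125, 0.009, -0.992]], 't': [-0.004, 0.54, 1.099]}
side {'intrinsics': [[371.301, 0.0, 321.52], [0.0, 371.301, 197.001], [0.0, 0.0, 1.0]], 'R': [[-0.931, -0.365, 0.004], [-0.261, 0.658, -0.707], [0.255, -0.659, -0.707]], 't': [0.499, 0.203, 0.908]}
```

View pics/top0.png

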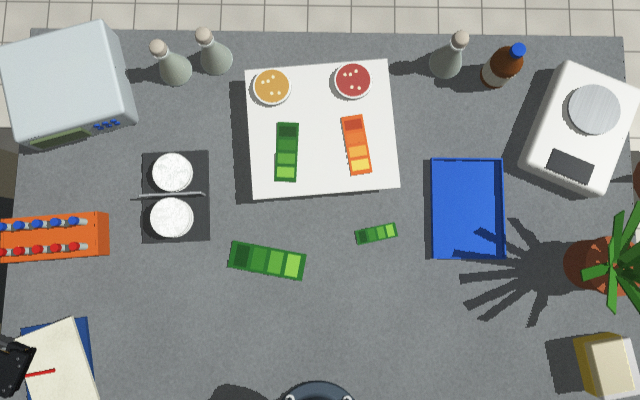

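View pics/side0.png

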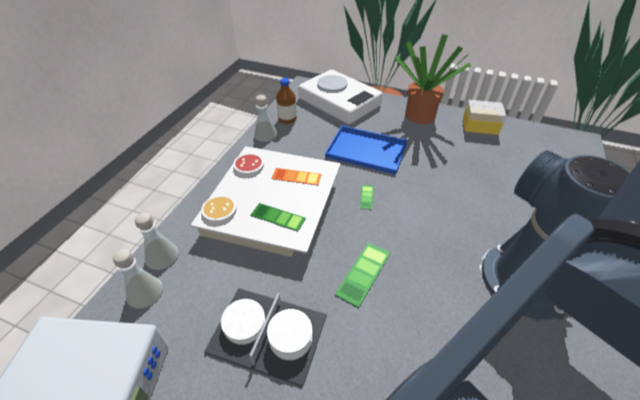

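The top view shows three green cards: on the light box (286,152), a larger one on the table (266,261) and a smaller one on the table (376,233). The orange card is at (356,145) and the tray at (467,208). I'll measure all of them and crop in close on the box.

```bash
cat > h.py <<'E'
import cv2,numpy as np
from rig import bot
def cast(m,px,z):
    px=np.atleast_2d(np.float64(px));R,t,K=map(np.array,(m["R"],m["t"],m["intrinsics"]))
    d=np.c_[px,np.ones(len(px))]@np.linalg.inv(K).T@R; c=-R.T@t
    return c+d*((z-c[2])/d[:,2])[:,None]
def blobs(img,lo,hi,amin=150):
    h=cv2.cvtColor(img,cv2.COLOR_BGR2HSV);k=cv2.morphologyEx(cv2.inRange(h,np.array(lo),np.array(hi)),cv2.MORPH_CLOSE,np.ones((3,3)))
    cs=cv2.findContours(k,cv2.RETR_EXTERNAL,cv2.CHAIN_APPROX_NONE)[0]
    return [c[:,0,:] for c in cs if cv2.contourArea(c)>amin]
def rect(P):  # min-area rect of world xy points: centre, long, short, angle of long axis from x
    (c,(w,h),a)=cv2.minAreaRect(np.float32(P[:,:2]*1000))
    if w<h:w,h,a=h,w,a+90
    return np.round(c,1),round(w,1),round(h,1),round((a+90)%180-90,1)
G=((38,90,50),(85,255,255));O=((5,110,120),(30,255,255));B=((105,120,60),(125,255,255))
E
python3 - <<'E'
from h import *
for n in("top","side"):
    im=cv2.imread(f"pics/{n}0.png");m=bot.camera_model(n)
    for nm,c,zs in(("green",G,(.063,.003)),("orange",O,(.063,)),("blue",B,(.02,))):
        for b in blobs(im,*c):
            print(n,nm,b.mean(0).round(),[rect(cast(m,b,z)) for z in zs])
    h=cv2.cvtColor(im,cv2.COLOR_BGR2HSV)
    for b in blobs(im,(0,0,215),(180,40,255),3000):
        q=cv2.approxPolyDP(cv2.convexHull(b.reshape(-1,1,2)),12,True)[:,0]
        print(n,"white",b.mean(0).round(),rect(cast(m,b,.06)),q.tolist(),(cast(m,q,.06)*1000).round().tolist())
im=cv2.imread("pics/top0.png")[50:210,230:410]
cv2.imwrite("pics/crop0.png",cv2.resize(im,None,fx=3.5,fy=3.5,interpolation=cv2.INTER_CUBIC))
E
```

```text
top green [267. 260.] [(array([375.4, 119.7]), 170.0, 59.9, 80.4), (array([374.2, 126.5]), 179.3, 63.2, 80.4)]
top green [376. 233.] [(array([ 441.3, -125.7]), 92.6, 32.2, -76.5), (array([ 443.6, -132.4]), 97.7, 33.9, -76.5)]
top green [620. 261.] [(array([ 402. , -648.9]), 254.0, 130.7, -3.6), (array([ 402.2, -684.2]), 267.9, 137.9, -3.6)]
top green [286. 152.] [(array([625.5,  82.5]), 138.2, 49.3, -1.2), (array([637.9,  87.2]), 145.8, 52.0, -1.2)]
top orange [ 50. 236.] [(array([420.2, 603. ]), 247.3, 101.1, -84.3)]
top orange [356. 144.] [(array([645.4, -78.9]), 139.1, 50.3, 10.4)]
top orange [271.  85.] [(array([782.6, 121.4]), 77.9, 75.6, -89.0)]
top blue [ 86. 344.] [(array([174.5, 526.5]), 137.7, 26.6, 21.9)]
top blue [467. 208.] [(array([ 506.7, -345.6]), 239.6, 175.1, 0.4)]
top blue [517.  50.] [(array([ 897.4, -476. ]), 43.7, 33.0, -44.2)]
top white [ 54. 365.] (array([129.8, 577.8]), 188.1, 134.3, 22.9) [[70, 317], [97, 399], [32, 399], [15, 339]] [[242.0, 554.0, 60.0], [69.0, 481.0, 60.0], [66.0, 623.0, 60.0], [192.0, 672.0, 60.0]]
top white [590. 130.] (array([ 692.4, -6
[... 1700 characters left out ...]
07.] [(array([788.1, 111.8]), 73.7, 66.1, 21.6)]
side orange [299. 177.] [(array([645.8, -77.7]), 136.5, 47.4, 9.9)]
side orange [479. 124.] [(array([ 164.4, -567.8]), 136.9, 123.7, -87.5)]
side blue [367. 149.] [(array([ 507.2, -339. ]), 243.5, 195.0, 0.4)]
side white [ 71. 360.] (array([844.5, 558.9]), 290.1, 158.9, 16.9) [[0, 342], [43, 316], [154, 326], [124, 399], [0, 399]] [[989.0, 584.0, 60.0], [957.0, 512.0, 60.0], [728.0, 445.0, 60.0], [688.0, 576.0, 60.0], [893.0, 657.0, 60.0]]
side white [270. 199.] (array([687.1,   2.8]), 343.4, 314.7, -84.3) [[245, 147], [339, 164], [306, 250], [192, 224]] [[854.0, -146.0, 60.0], [549.0, -178.0, 60.0], [515.0, 155.0, 60.0], [819.0, 186.0, 60.0]]
```

View pics/crop0.png

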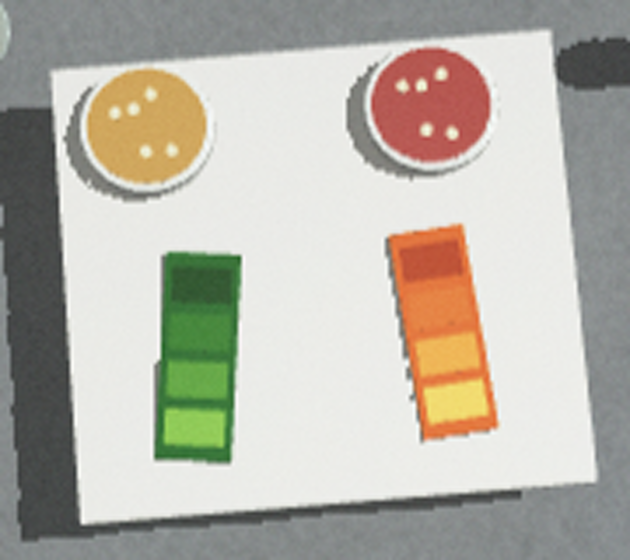

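The crop shows the green card on the box with four patches, a dish behind it and the orange card to its right. It measures 138×49 mm; the table ones are 179×63 and 97×33, so the box card is the middle-sized one. Next I work out the first approach.

```bash
cat >> h.py <<'E'
def go(x,y,z,yaw):  # deltas for TCP target (m), tool pointing down, tool y = card width, card yaw deg
    from scipy.spatial.transform import Rotation as Ro
    s=bot.read_state();R=np.array(s["tcp_rot"]);a=np.radians(yaw)
    T=np.c_[[-np.cos(a),-np.sin(a),0],[-np.sin(a),np.cos(a),0],[0,0,-1]]
    print("pos",np.round(s["position"],4),"t",s["time_s"],"F",np.round(s["force"],1))
    print("cm",np.round(R.T@(np.array([x,y,z])-s["position"])*100,2),"deg",np.round(Ro.from_matrix(R.T@T).as_rotvec(degrees=True),1))
E
python3 -c "
from h import *
go(.63,.083,.16,-1.2)"
```

```text
pos [0.2156 0.586  0.2327] t 0.1 F [-0.4  0.5 -0. ]
cm [-56.27 -32.86   7.31] deg [ -0.1  -0.  -19. ]
```

Emit:
apply_moves:
  steps:
    - [[-56.3,-32.9,5.3,0,0,-19,-1],[-56.3,-32.9,5.3,0,0,-19,-1],[-56.3,-32.9,5.3,0,0,-19,-1],[-56.3,-32.9,5.3,0,0,-19,-1],[-56.3,-32.9,5.3,0,0,-19,-1],[-56.3,-32.9,5.3,0,0,-19,-1],[-56.3,-32.9,5.3,0,0,-19,-1],[-56.3,-32.9,5.3,0,0,-19,-1],[-56.3,-32.9,5.3,0,0,-19,-1],[-56.3,-32.9,5.3,0,0,-19,-1],[-56.3,-32.9,5.3,0,0,-19,-1],[-56.3,-32.9,5.3,0,0,-19,-1],[-56.3,-32.9,5.3,0,0,-19,-1],[-56.3,-32.9,5.3,0,0,-19,-1],[-56.3,-32.9,5.3,0,0,-19,-1],[-56.3,-32.9,5.3,0,0,-19,-1]]

```text
time_s: 2.1
position: [0.6303, 0.084, 0.1808]
tcp_rot: [[-1.0, 0.02, 0.0], [0.02, 1.0, -0.0], [-0.0, -0.0, -1.0]]
force: [-0.1, 0.5, -0.4]
opening: 0.002
grasp_force: 0.0
```

```bash
python3 -c "
from h import *
m=bot.camera_model('wrist');im=bot.capture('wrist');cv2.imwrite('pics/w1.png',im)
for b in blobs(im,*G): print(b.mean(0).round(),b.min(0),b.max(0),rect(cast(m,b,.063)))
go(.63,.083,.08,-1.2)"
```

```text
[322. 173.] [296 123] [348 226] (array([606.1,  85.6]), 99.8, 48.8, -1.2)
[111.  19.] [62  0] [162  47] (array([466.1, -89. ]), 79.7, 29.5, -76.3)
pos [0.6304 0.0838 0.1808] t 2.15 F [-1.4 -0.1 -0.2]
cm [ 0.04 -0.08 10.08] deg [0. 0. 0.]
```

View pics/w1.png

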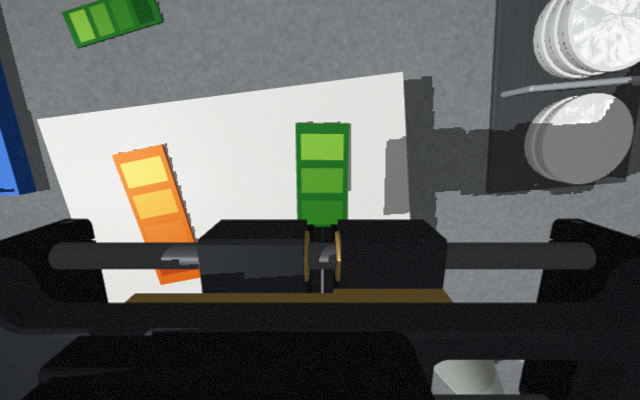

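The wrist view shows the shut fingertips over the green card's axis, its front end at (322,123), the orange card clear to the left. Measured y is about 0.085. Now I go down to just above it.

Emit:
apply_moves:
  steps:
    - [[0,0.1,6,0,0,0,-1],[0,0.1,9.5,0,0,0,-1],[0,0.1,10.2,0,0,0,-1],[0,0.1,10.4,0,0,0,-1],[0,0.1,10.5,0,0,0,-1],[0,0.1,10.6,0,0,0,-1],[0,0.1,10.65,0,0,0,-1],[0,0.1,10.65,0,0,0,-1]]

```text
time_s: 3.15
position: [0.6307, 0.0842, 0.0744]
tcp_rot: [[-1.0, 0.021, 0.001], [0.021, 1.0, -0.0], [-0.001, -0.0, -1.0]]
force: [-0.5, -1.1, 1.8]
opening: 0.002
grasp_force: 1.3
```

Emit:
apply_moves:
  steps:
    - [[0,0,0.05,0,0,0,-1],[0,0,0.1,0,0,0,-1],[0,0,0.1,0,0,0,-1]]

```text
time_s: 3.52
position: [0.6308, 0.0842, 0.0744]
tcp_rot: [[-1.0, 0.021, 0.001], [0.021, 1.0, -0.0], [-0.001, -0.0, -1.0]]
force: [-1.1, 1.1, 7.8]
opening: 0.003
grasp_force: 3.7
```

About 8 N at contact, stiffness about 6 N/mm. First half of the slide, then a look.

Emit:
apply_moves:
  steps:
    - [[0,0,0.04,0,0,0,-1],[0.3,0,0.04,0,0,0,-1],[0.9,0,0.04,0,0,0,-1],[1.6,0,0.04,0,0,0,-1],[2.3,0,0.04,0,0,0,-1],[3.0,0,0.04,0,0,0,-1],[3.6,0,0.04,0,0,0,-1],[4.0,0,0.04,0,0,0,-1],[4.0,0,0.04,0,0,0,-1]]

```text
time_s: 4.65
position: [0.5933, 0.0849, 0.0744]
tcp_rot: [[-1.0, 0.021, 0.007], [0.021, 1.0, -0.0], [-0.007, -0.0, -1.0]]
force: [2.3, 0.2, 7.2]
opening: 0.003
grasp_force: 3.7
```

```bash
cat > edge.py <<'E'
from h import *
im0=cv2.imread('pics/top0.png');mt=bot.camera_model('top')
m=bot.camera_model('wrist');im=bot.capture('wrist')
import sys;cv2.imwrite(f'pics/{sys.argv[1]}.png',im)
for nm,c in(('g',G),('o',O)):
  for b in blobs(im,*c):
    P=cast(m,b,.063); print(nm,b.mean(0).round(),b.min(0),b.max(0),rect(P),'front x',(P[:,0].min()*1000).round(1))
s=cv2.cvtColor(im,cv2.COLOR_BGR2HSV); w=cv2.inRange(s,np.array((0,0,200)),np.array((180,40,255)))
E=[]
for c in range(200,400,4):   # first bright run from top of each column = front edge
    r=np.flatnonzero(np.convolve(w[:,c]>0,np.ones(8),'valid')==8)
    if len(r):E.append((c,r[0]))
P=cast(m,E,.06); ok=P[:,1]*0==0
k=np.polyfit(P[:,1],P[:,0],1)
for _ in range(5):
    e=abs(P[:,0]-np.polyval(k,P[:,1]));g=e<=max(np.median(e)*2,.001);k=np.polyfit(P[g,1],P[g,0],1)
print('edge yaw',-np.degrees(np.arctan(k[0])),'x at y=.085:',np.polyval(k,.085),g.sum())
print(bot.read_state()['time_s'])
E
python3 edge.py w2
```

```text
g [321. 167.] [277 115] [366 226] (array([550.5,  86.3]), 64.4, 49.2, -1.3) front x 517.9
g [36. 19.] [0 0] [86 49] (array([466.9, -57.7]), 49.1, 20.0, -76.5) front x 460.1
o [ 35. 225.] [  0 214] [ 73 239] (array([577.7, -87.8]), 50.1, 6.6, -75.0) front x 572.0
edge yaw 5.707059583374906 x at y=.085: 0.5208656225914823 28
4.7
```

The card tracks the tool: it moved 37.5 mm with no slip, and its front end is at x≈0.518 against the edge at 0.521. It has about 44 mm still to go.

Emit:
apply_moves:
  steps:
    - [[0.3,0,0.01,0,0,0,-1],[0.9,0,0.01,0,0,0,-1],[1.6,0,0.01,0,0,0,-1],[2.3,0,0.01,0,0,0,-1],[3.0,0,0.01,0,0,0,-1],[3.6,0,0.01,0,0,0,-1],[4.1,0,0.01,0,0,0,-1],[4.4,0,0.01,0,0,0,-1],[4.4,0,0.01,0,0,0,-1]]

```text
time_s: 5.82
position: [0.5501, 0.0858, 0.0744]
tcp_rot: [[-1.0, 0.021, 0.009], [0.021, 1.0, -0.0], [-0.009, -0.0, -1.0]]
force: [3.1, -0.7, 8.6]
opening: 0.007
grasp_force: 4.1
```

```bash
python3 edge.py w3
```

```text
g [321. 168.] [277 115] [366 227] (array([507.6,  87.2]), 65.0, 49.6, -1.2) front x 474.8
g [42. 77.] [ 0 37] [ 97 116] (array([453. , -62.8]), 58.6, 25.7, -76.6) front x 434.3
g [397.   9.] [278   0] [504  35] (array([428.8, 123.7]), 113.1, 15.7, 88.9) front x 419.8
o [339. 296.] [227 290] [445 301] (array([587.2,  94.9]), 141.5, 8.0, 88.8) front x 583.2
edge yaw 6.08237815447463 x at y=.085: 0.5199941981845168 20
5.875
```

Overhang is about 45 mm, card yaw −1.2°. Now lift straight up and open.

Emit:
apply_moves:
  steps:
    - [[-0.1,0,-0.3,0,0,0,-1],[-0.1,0,-2,0,0,0,-1],[-0.1,0,-6,0,0,0,1],[4.7,0.15,-6,0,0,0,1],[4.7,0.15,-6,0,0,0,1],[4.7,0.15,-6,0,0,0,1],[4.7,0.15,-6,0,0,0,1],[4.7,0.15,-6,0,0,0,1]]

```text
time_s: 6.88
position: [0.5005, 0.0884, 0.1324]
tcp_rot: [[-1.0, 0.021, 0.0], [0.021, 1.0, -0.0], [-0.0, -0.0, -1.0]]
force: [-1.2, 0.6, 0.7]
opening: 0.603
grasp_force: 0.0
```

```bash
python3 - <<'E'
from h import *
for n in("top","side"):
    im=bot.capture(n);m=bot.camera_model(n);cv2.imwrite(f"pics/{n}4.png",im)
    for nm,c in(("g",G),("o",O)):
      for b in blobs(im,*c,60):
        r=rect(cast(m,b,.063))
        if 400<r[0][0]<700 and abs(r[0][1])<160: print(n,nm,b.mean(0).round(),r)
go(.5,.087,.067,-1.2)
im=cv2.imread("pics/side4.png")[130:290,180:380];cv2.imwrite("pics/c4.png",cv2.resize(im,None,fx=3.5,fy=3.5))
E
```

```text
top g [376. 233.] (array([ 441. , -125.4]), 92.5, 32.3, -76.7)
top o [356. 144.] (array([645.3, -78.7]), 139.1, 49.9, 10.4)
side g [307. 226.] (array([544.8,  85.9]), 135.9, 47.7, -0.4)
side g [366. 197.] (array([431.3, -70.9]), 86.8, 28.4, -76.2)
side o [292. 176.] (array([658.1, -75.5]), 111.2, 48.1, 11.0)
pos [0.5001 0.0884 0.1323] t 6.975 F [-0.3  0.8 -0.4]
cm [ 0.01 -0.14  6.53] deg [-0. -0. -0.]
```

View pics/c4.png

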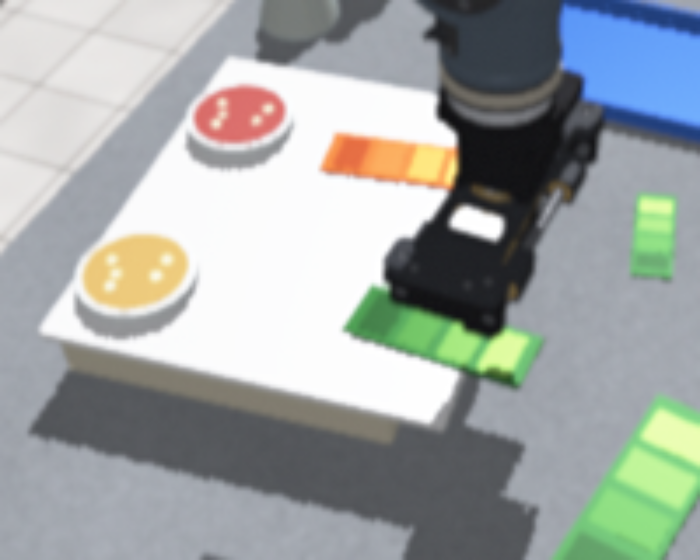

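The side crop shows the green card lying flat with about a third over the front edge at (500,350), and the orange card untouched. Next: descend around the overhang and pinch.

Emit:
apply_moves:
  steps:
    - [[0,-0.15,0,0,0,0,1],[0,-0.15,0,0,0,0,1],[0,-0.15,0,0,0,0,1],[0,-0.15,3,0,0,0,1],[0,-0.15,5.5,0,0,0,1],[0,-0.15,6.5,0,0,0,1],[0,-0.15,6.5,0,0,0,1]]

```text
time_s: 7.85
position: [0.4994, 0.087, 0.0672]
tcp_rot: [[-1.0, 0.021, -0.001], [0.021, 1.0, 0.0], [0.001, 0.0, -1.0]]
force: [0.3, -0.2, -0.1]
opening: 1.003
grasp_force: 0.0
```

Emit:
apply_moves:
  steps:
    - [[0,0,0,0,0,0,0.3],[0,0,0,0,0,0,0.3],[0,0,0,0,0,0,0.2],[0,0,0,0,0,0,0.1],[0,0,0,0,0,0,-0.2],[0,0,0,0,0,0,-1],[0,0,0,0,0,0,-1],[0,0,0,0,0,0,-1]]

```text
time_s: 8.85
position: [0.4997, 0.087, 0.0676]
tcp_rot: [[-1.0, 0.021, 0.0], [0.021, 1.0, -0.0], [-0.0, -0.0, -1.0]]
force: [-0.5, -0.2, 0.8]
opening: 0.562
grasp_force: 30.0
```

Gripped at about 49 mm opening with 30 N. Lifting.

Emit:
apply_moves:
  steps:
    - [[0,0,-0.3,0,0,0,-1],[0,0,-1,0,0,0,-1],[0,0,-2.5,0,0,0,-1],[0,0,-5,0,0,0,-1],[0,0,-8,0,0,0,-1],[0,0,-9,0,0,0,-1],[0,0,-9,0,0,0,-1]]

```text
time_s: 9.72
position: [0.5, 0.087, 0.1584]
tcp_rot: [[-1.0, 0.021, 0.002], [0.021, 1.0, -0.0], [-0.002, -0.0, -1.0]]
force: [-0.1, -0.0, -0.3]
opening: 0.566
grasp_force: 30.0
```

```bash
python3 - <<'E'
from h import *
im=bot.capture("side");m=bot.camera_model("side")
for b in blobs(im,*G,60):
  print(b.mean(0).round(),rect(cast(m,b,.152)))
cv2.imwrite("pics/c5.png",cv2.resize(im[100:270,180:440],None,fx=3,fy=3))
go(.461,-.346,.155,0)
E
```

```text
[362. 275.] (array([357.7, 226.9]), 143.9, 50.1, 80.3)
[285. 196.] (array([593.1,  83.1]), 43.7, 42.0, 87.5)
[366. 197.] (array([413.4,  17.8]), 76.1, 25.0, -76.4)
[438.  65.] (array([ 348.6, -797.4]), 493.7, 186.8, 89.9)
[367.   9.] (array([  761.1, -1215.6]), 301.0, 103.9, -67.8)
pos [0.4993 0.087  0.1576] t 9.775 F [ 1.   0.8 -0.1]
cm [  2.91 -43.37   0.25] deg [ 0.  -0.  -1.2]
```

View pics/c5.png

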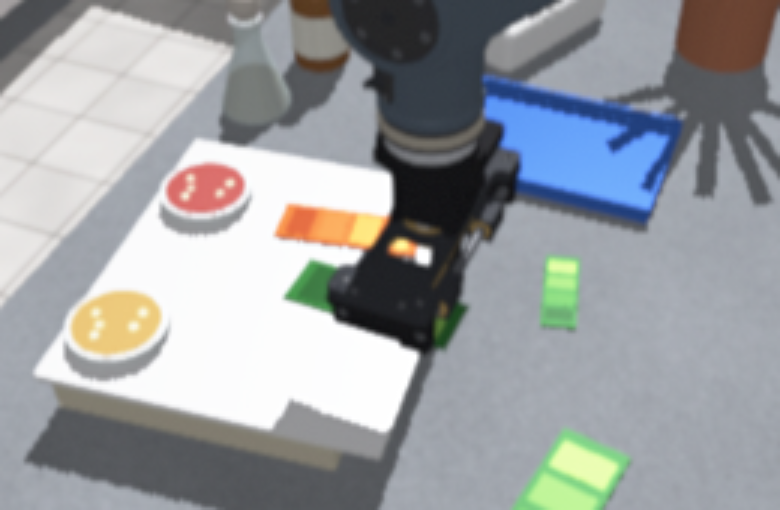

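The side crop shows the card held roughly level in the fingers, off the box. Carry it over the tray.

Emit:
apply_moves:
  steps:
    - [[0.1,-1,0,0,0,0,-1],[0.3,-3,0,0,0,0,-1],[0.5,-6,0,0,0,0,-1],[0.7,-9,0,0,0,-0.5,-1],[0.9,-12,0,0,0,-0.5,-1],[1.1,-15,0,0,0,-0.5,-1],[1.3,-18,0,0,0,-0.5,-1],[1.5,-21,0,0,0,-1,-1],[1.7,-24,0,0,0,-1,-1],[1.9,-27,0,0,0,-1,-1],[2.1,-30,0,0,0,-1.2,-1],[2.3,-33,0,0,0,-1.2,-1],[2.5,-36,0,0,0,-1.2,-1],[2.7,-39,0,0,0,-1.2,-1],[2.8,-41.5,0,0,0,-1.2,-1],[2.9,-43,0,0,0,-1.2,-1],[2.9,-43.3,0,0,0,-1.2,-1],[2.9,-43.3,0,0,0,-1.2,-1]]

```text
time_s: 12.02
position: [0.4613, -0.3445, 0.1573]
tcp_rot: [[-1.0, -0.0, -0.001], [-0.0, 1.0, 0.001], [0.001, 0.001, -1.0]]
force: [-0.3, -0.0, -0.1]
opening: 0.561
grasp_force: 30.0
```

```bash
python3 - <<'E'
from h import *
im=bot.capture("side");top=bot.capture("top")
a=cv2.resize(im[80:220,300:460],None,fx=2.4,fy=2.4);b=cv2.resize(top[120:260,400:560],None,fx=2.4,fy=2.4)
cv2.imwrite("pics/c6.png",np.hstack([a,b]))
go(.461,-.346,.016,0)
E
```

```text
pos [ 0.4614 -0.3441  0.1575] t 12.125 F [-0.2 -0.8  0.6]
cm [ 0.03 -0.2  14.15] deg [ 0.1 -0.   0. ]
```

View pics/c6.png

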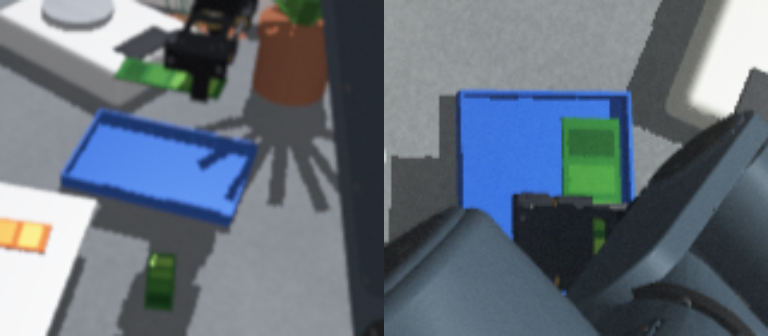

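The crops show the card held level above the tray (its offset in the top view is parallax from height). Lowering.

Emit:
apply_moves:
  steps:
    - [[0,-0.1,2,0,0,0,-1],[0,-0.1,5,0,0,0,-1],[0,-0.1,8,0,0,0,-1],[0,-0.1,11,0,0,0,-1],[0,-0.1,12.5,0,0,0,-1],[0,-0.1,13.3,0,0,0,-1],[0,-0.1,13.8,0,0,0,-1],[0,-0.1,14.0,0,0,0,-1],[0,-0.1,14.0,0,0,0,-1]]

```text
time_s: 13.25
position: [0.4617, -0.3466, 0.0181]
tcp_rot: [[-1.0, 0.0, 0.001], [0.0, 1.0, -0.001], [-0.001, -0.001, -1.0]]
force: [-0.8, -0.4, 0.4]
opening: 0.56
grasp_force: 30.0
```

Emit:
apply_moves:
  steps:
    - [[0,0,0.1,0,0,0,-1],[0,0,0.15,0,0,0,-1],[0,0,0.15,0,0,0,0.2],[0,0,0.15,0,0,0,0.3],[0,0,0.1,0,0,0,0.5],[0,0,0.1,0,0,0,0.5],[0,0,0.1,0,0,0,0.5]]

```text
time_s: 14.12
position: [0.4614, -0.3463, 0.0165]
tcp_rot: [[-1.0, 0.0, -0.0], [0.0, 1.0, 0.0], [0.0, 0.0, -1.0]]
force: [-1.5, 0.3, -0.3]
opening: 0.745
grasp_force: 0.0
```

Emit:
apply_moves:
  steps:
    - [[0,0,-0.5,0,0,0,0.6],[0,0,-2,0,0,0,0.6],[0,0,-6,0,0,0,0.6],[0,0,-12,0,0,0,0.6],[0,0,-18,0,0,0,0.6],[0,10,-20,0,0,0,0.6],[0,20,-20,0,0,0,0.6],[0,26,-20,0,0,0,0.6],[0,26,-20,0,0,0,0.6],[0,26,-20,0,0,0,0.6],[0,26,-20,0,0,0,0.6]]

```text
time_s: 15.5
position: [0.4619, -0.0861, 0.2175]
tcp_rot: [[-1.0, -0.002, 0.002], [-0.002, 1.0, -0.001], [-0.002, -0.001, -1.0]]
force: [0.1, -0.3, 0.1]
opening: 0.804
grasp_force: 0.0
```

```bash
python3 - <<'E'
from h import *
for n in("side","top"):
    im=bot.capture(n);m=bot.camera_model(n)
    for nm,c,z in(("g",G,.007),("o",O,.063)):
      for b in blobs(im,*c):
        r=rect(cast(m,b,z))
        if 300<r[0][0]<700 and abs(r[0][1])<450: print(n,nm,b.mean(0).round(),r)
    if n=="side":a=im[80:220,260:460]
    else:b=im[120:260,400:560]
cv2.imwrite("pics/c7.png",np.hstack([cv2.resize(x,None,fx=2,fy=2) for x in(a,b)]))
s=bot.read_state();print(s["time_s"],s["position"],s["force"])
E
```

```text
side g [362. 275.] (array([374.6, 130.3]), 176.9, 62.3, 80.4)
side g [366. 197.] (array([ 442.7, -126.5]), 93.9, 30.8, -76.4)
side g [375. 151.] (array([ 481. , -346.8]), 84.9, 50.3, 1.7)
side o [299. 177.] (array([645.9, -77.9]), 136.4, 47.8, 9.9)
top g [267. 260.] (array([374.4, 125.8]), 178.3, 63.1, 80.5)
top g [467. 208.] (array([ 506. , -347.8]), 136.6, 50.5, 1.0)
top o [357. 144.] (array([645.6, -78.6]), 138.6, 49.9, 10.4)
15.6 [ 0.46225365 -0.08766093  0.21707387] [ 0.63182167 -0.48990121  0.28605433]
```

View pics/c7.png

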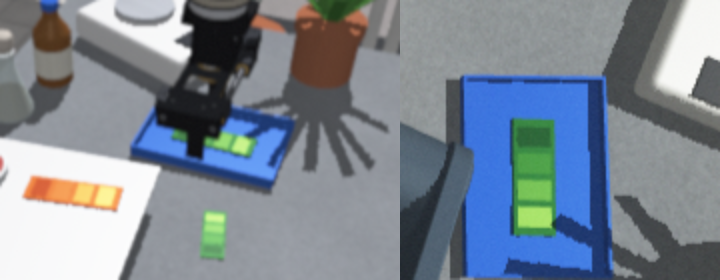

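The top crop shows the green card flat in the middle of the tray: centre (506,−348) mm, 137×50 mm measured at floor height. The orange card hasn't moved.

```bash
python3 -c "
from rig import bot
print(bot.hand_in())"
```

```text
the job is handed in; nothing more can be done
None
```

The green card was slid about a third of its length over the front edge, pinched by its long sides and laid flat in the blue tray. The orange card did not move, and I handed the job in at 15.6 s.

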